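# Clamp a ticket bundle in the desk press

## Task

Gently push the ticket bundle that lies in the small screw press fully home against the press's back stop. Then screw the hand knob down, clockwise seen from above, until you feel the foot bite on the bundle and the resistance rise sharply, give it a quarter turn more and no further, and let go. Leave the other things on the desk where they are.

Things in the scene. Friction and masses are not known exactly. Their poses are not given: they have to be found in the camera images.
- press: Fixed grey screw press. Origin: on the desk under the knob axis; x points into the press, from its open mouth to the back stop; z up. Bed 12 mm thick, x -115 to +65, y +-61 mm. Low guides, tops 26 mm over the desk, at y = +-48.5 mm from x = -58 mm to the stop, flared before that to x = -86 mm. Steel column behind the stop, x 43 to 63 mm, 122 mm high.
- back_stop (a point): Middle of the upright face of the back stop, 34 mm beyond the knob axis along the press's x, 33 mm above the desk; the face is 90 mm wide and its top is 54 mm above the desk. Axes as the press.
- press_head: Fixed arm with the screw, over the bed; its height differs by some mm between starts. Origin: knob axis, underside of the arm; axes as the press. Arm 36 mm wide, 20 thick, nose to x = -32 mm; a 26 mm brass bush stands 5 mm higher. Under it hangs the screw's round sprung foot, 28 mm across, a few mm (unknown) above the top of a bundle that is home.
- knob_grip (a point): Centre of the round black ribbed knob, on its vertical axis: the point to grip, at any yaw. Knob 40 mm across, 22 mm high (11 above, 11 below this point); under it a bare 10 mm spindle, then the brass bush, its top at first 38 mm below this point. Clockwise from above lowers knob and foot 14 mm per turn (2.23 mm per rad).
- knob (a joint): Angle of the hand knob in rad, 0 at the start, growing clockwise seen from above (tightening). Turns with about 0.28 N m until, 0.8 to 3.2 rad from the start, the foot bites on the bundle: there the torque jumps by 0.15 N m within about 0.4 rad, then rises by only 0.04 N m per rad (at a halt the friction may act either way). Foot force: 70 N at the bite, then 19 N per rad. Stays where it is left.
- bundle: Loose banded block of tickets, 92 (x) x 90 (y) x 47 mm high, 0.2 to 0.4 kg, lying on the bed between the guides, 20 to 35 mm short of the back stop; it slides. Origin: centre of its underside, 12 mm above the desk; x as the press's within a few degrees. Home: far face on the stop, origin at x = -12 mm in the press's frame.
- other_bundle: Bystander: a like bundle, 93 x 90 x 48 mm, on the bare desk left of the press. Origin: centre of its underside.
- glue: Bystander: upright glue stick, 28 mm across, 92 mm high, right of the press. Origin: centre of its underside.
- stamp: Bystander: date stamp, 30 x 46 x 74 mm high, right of the press. Origin: centre of its underside.
- coins: Bystander: upright roll of coins, 26 mm across, 52 mm high, left of the press's mouth. Origin: centre of its underside.

How it is judged:
By the outcome, as a careful person would: the job done as asked, in the order asked, and still so for the second after the job is handed in, with the robot touching nothing.
It also fails if it takes over 72 s, if anything falls off the work surface, if the arm or the gripper's body presses on something with over 40 N, if the wrist force passes 120 N, or if a joint passes its speed limit or range.

## Robot

A 6-joint arm with a two-finger parallel gripper is mounted at the origin on a cart in front of the work surface, level with it; the furniture and walls round the work are solid. World frame = base frame: x ahead of the robot, y to its left, z up, the work surface at z = 0. Lengths are in m, angles in rad, forces in N, time in s.
With the tool pointing down it reaches from about 0.35 to 0.775 m from the base axis. Payload 5.5 kg.
Tool frame: the origin (TCP) lies at the very end of the fingers, on their centre line; the grasp point (between the pads) lies 19 mm behind it; z points along the fingers, y is the line along which they close (so a half turn about z gives the same grasp; the last joint's range is limited). The gripper opens to 85 mm and grips with 20 to 120 N. Pads are 22 mm wide; open, the fingers measure 114 mm over their backs; the gripper's body (76 mm by 85 mm) begins 54 mm behind the grasp point. The pads swing forward as they close: fully open they stand 13 mm farther back than shut.
Start: joints at [-1.378, 0.313, 0.046, 1.304, 0, 1.431], TCP at [0.188, -0.543, 0.196] pointing down, gripper open.
Joint ranges: [-2.76, 2.76], [-0.86, 1.69], [-1.03, 1.26], [-2.2, 2.34], [-1.47, 1.5], [-3.14, 3.14]. Speed limits (rad/s): [2.57, 2.57, 3.14, 3.14, 3.14, 3.14].

## Interface

Orientations are given as a rotation vector (axis times angle).
In Python, from cell import env, eyes, ticket gives the robot as it stands.
- The arm moves only by the tool arm_command, never from a script. Its argument "targets" is text: rows parted by semicolons, each of 5 numbers parted by spaces: the shift along the tool's x, y, z in mm, then the turn about the tool's z in degrees, then the opening, from 0 (shut) to 1 (fully open). In form: tx ty tz yaw jaw; .... A call has 1 to 10 rows; each row is the pose to reach, as a shift and turn from the pose commanded when the call began, along the tool's axes at that moment; what a row does not reach only later rows make up. A row lasts 1/12 s, in which the tool goes at most 41.7 mm and 7.16 degrees, less where a joint would pass 70% of its speed; a pose out of reach is approached as far as the arm can. A call with a gripper value outside its range is refused whole. The fingers move at their own pace and stop on an object; "grip_force" is the grip in N (left out, the last holds). Time passes only in rows, so rows that repeat a pose let the fingers close. It gives the time, the measured TCP pose, the force, the opening and the grip force at its end, in the units of the state.
- env.sense(): the state, without advancing time (a new reading comes with each control period).
- eyes.read_camera(name): name is "side" or "top" or "wrist"; returns the picture (420x560x3 uint8, red, green, blue); there is no depth.
- eyes.get_calibration(name): a dict with "fx", "fy", "cx", "cy" (pixels), "xyz" and "orientation" of the camera in the world. Camera axes: x right, y down, z forward; pixel columns grow to the right and rows downward; lengths in m; the calibration is good to about 2 mm. A picture is of the moment at which its call begins: read the wrist's pose just before it. get_calibration takes no time and is no camera call; for the wrist camera it gives the pose at the moment of the call.
- ticket.hand_in(): hands the job in; it is judged then, once.
Trained networks look in the newest picture that a camera, given by its name, has taken for a name from the list of things; names that differ only in an ending like _2 or _b are one class to them, and where a whole thing is asked for, a point or a joint stands for the part that bears it (a point fixed in the world has none). Each returns a list of dicts, best first, with "confidence" (0 to 1); they miss things now and then, are a little off and sometimes report something else, mostly with a low value. They report only what shows in the picture. A call takes as long as a camera call.
- eyes.look_for(label, camera): "extent" ([left, top, right, bottom] in pixels, round what is visible of it).
The state is a dict: "clock": time; "joint_positions": joint angles; "joint_vel": joint speeds; "tau": joint torques, N m; "ee_pos": TCP position; "tcp_rot": TCP orientation; "wrist_force": force on the tool from outside, world axes, zero at the start; "wrist_torque": the same for the moment, N m; "gripper_width": opening from 0.0 (shut) to 1.0 (fully open); "finger_force": force on a finger pad.
Only numpy, scipy, OpenCV 4.12 (cv2) and the standard library are available. Lean on these libraries where they do the work, as an engineer would, in place of code of your own. Each camera call takes 0.05 s, during which the arm holds its last target. There are 200 camera calls.

## Working session

There is one attempt and no reset: what is moved stays moved. The work goes in short steps, Python scripts to look and compute and a tool call to move; the robot and the scene stay as the last step left them, time stands still between calls to the robot, and variables do not carry over. Pictures are saved under pics/ and viewed, at most 11 in all, crops included, and the job is handed in when it is done.

Besides the shell and the picture viewer there is one more tool, called by a JSON object that holds its "op" and its "data", one argument or row to a line. arm_command: Moves the arm, as the interface text tells. Its arguments: {"type":"object","properties":{"targets":{"type":"string"},"grip_force":{"type":"number"}},"required":["targets"]}

```bash
mkdir -p pics; python3 - <<'E'
from cell import env, eyes, ticket
import cv2, numpy as np
s=env.sense(); print(s['clock'],s['ee_pos'],s['tcp_rot'],s['gripper_width'])
ims=[]
for c in ['side','top']:
    im=eyes.read_camera(c); cv2.imwrite(f'pics/{c}0.png',im[:,:,::-1])
    k=eyes.get_calibration(c); print(c,{a:np.round(b,4).tolist() for a,b in k.items()})
    for l in ['press','press_head','knob_grip','bundle','other_bundle','glue','stamp','coins']:
        print(l,[(np.round(d['extent']).tolist(),round(d['confidence'],2)) for d in eyes.look_for(l,c)[:2]])
E
```

```text
0.0 [ 0.18773521 -0.54288718  0.19458846] [-3.09636910e+00 -5.20041815e-01  4.75325631e-05] 0.9963353397013615
side {'fx': 444.6519, 'fy': 444.6519, 'cx': 278.12, 'cy': 211.166, 'xyz': [0.3426, 0.8824, 0.7241], 'orientation': [-0.369, 2.6565, -1.3566]}
press [([251.0, 202.0, 337.0, 277.0], 0.87)]
press_head [([249.0, 198.0, 297.0, 239.0], 0.58), ([251.0, 206.0, 334.0, 280.0], 0.29)]
knob_grip []
bundle [([273.0, 231.0, 324.0, 266.0], 0.92)]
other_bundle [([220.0, 264.0, 282.0, 317.0], 0.6)]
glue [([311.0, 194.0, 324.0, 227.0], 0.61)]
stamp []
coins [([300.0, 280.0, 314.0, 308.0], 0.76), ([222.0, 261.0, 281.0, 318.0], 0.57)]
top {'fx': 535.5058, 'fy': 535.5058, 'cx': 284.5844, 'cy': 202.3966, 'xyz': [0.3832, 0.1256, 1.2689], 'orientation': [-2.1556, 2.1391, -0.202]}
press [([259.0, 181.0, 313.0, 267.0], 0.91)]
press_head [([281.0, 173.0, 307.0, 222.0], 0.79)]
knob_grip [([281.0, 193.0, 300.0, 212.0], 0.81)]
bundle [([268.0, 208.0, 306.0, 250.0], 0.85)]
other_bundle [([198.0, 173.0, 241.0, 222.0], 0.55)]
glue [([342.0, 225.0, 355.0, 241.0], 0.69)]
stamp [([340.0, 190.0, 363.0, 203.0], 0.67), ([197.0, 173.0, 241.0, 224.0], 0.42)]
coins [([218.0, 244.0, 230.0, 253.0], 0.48), ([281.0, 192.0, 298.0, 212.0], 0.38)]
```

```bash
python3 - <<'E'
import cv2, numpy as np
a=cv2.imread('pics/top0.png')[150:290,180:380]; b=cv2.imread('pics/side0.png')[170:330,200:360]
cv2.imwrite('pics/t1.png',cv2.resize(a,None,fx=4,fy=4,interpolation=cv2.INTER_CUBIC))
cv2.imwrite('pics/s1.png',cv2.resize(b,None,fx=3.7,fy=3.7,interpolation=cv2.INTER_CUBIC))
E
```

```text
(no output)
```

View pics/t1.png

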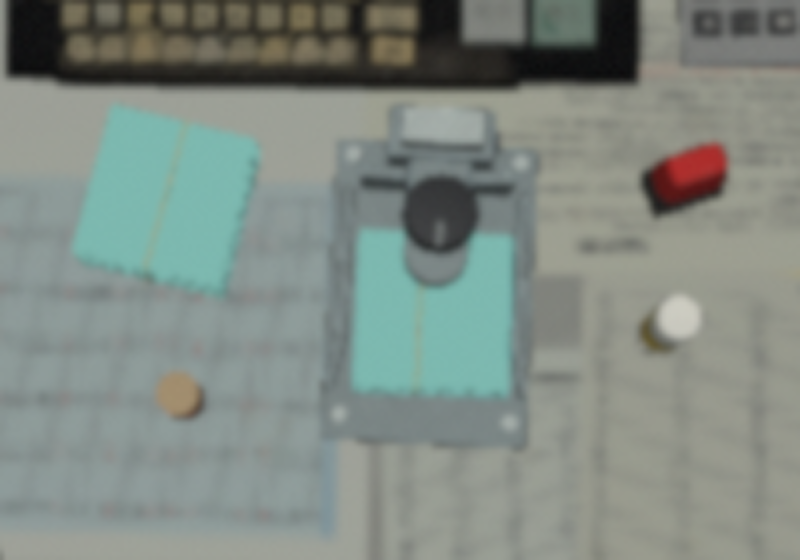

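View pics/s1.png

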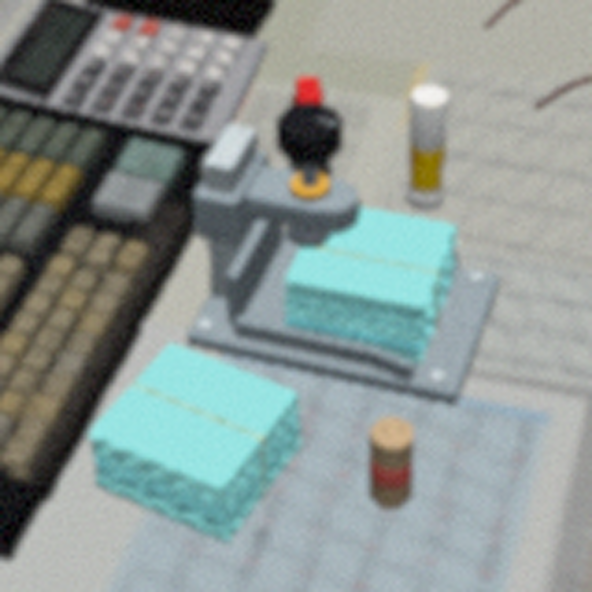

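```bash
cat > h.py <<'E'
import numpy as np, cv2
from scipy.spatial.transform import Rotation as R
from scipy.optimize import least_squares
def proj(k,P):
    p=(np.atleast_2d(P)-k['xyz'])@R.from_rotvec(k['orientation']).as_matrix()
    return np.c_[k['fx']*p[:,0]/p[:,2]+k['cx'],k['fy']*p[:,1]/p[:,2]+k['cy']]
def tf(q,P):  # q=x,y,yaw ; P press-frame
    P=np.atleast_2d(P); c,s=np.cos(q[2]),np.sin(q[2])
    return np.c_[q[0]+c*P[:,0]-s*P[:,1],q[1]+s*P[:,0]+c*P[:,1],P[:,2]]
E
python3 - <<'E'
from h import *
from cell import eyes
kt,ks=eyes.get_calibration('top'),eyes.get_calibration('side')
T=lambda a:np.array(a)/4+[180,150]; S=lambda a:np.array(a)/3.7+[200,170]
b=.001*np.array([[65,61,12],[65,-61,12],[-115,-61,12],[-115,61,12]])
ct=T([(339,140),(537,152),(525,445),(323,437)]); cs=S([(458,390),(498,273),(192,333)])
f=lambda q:np.r_[(proj(kt,tf(q,b))-ct).ravel(),(proj(ks,tf(q,b[[3,2,0]]))-cs).ravel()]
r=least_squares(f,[.4,.1,0]); q=r.x; print(q,np.round(r.fun,1))
r2=least_squares(lambda q:f(q)[:8],q); print('top only',r2.x)
# knob 3D centre: top view circle ~ (441,214), side centre (309,135)
g=least_squares(lambda p:np.r_[proj(kt,p)[0]-T((441,215)),proj(ks,p)[0]-S((309,136))],[q[0],q[1],.15]); print('knob',g.x,np.round(g.fun,2))
# bundle top z=.059 from top image corners FL, FR(near robot) far ones
ft=T([(357,230),(514,233),(512,393),(352,388)])
bb=.001*np.array([[46,45,59],[46,-45,59],[-46,-45,59],[-46,45,59]])
r=least_squares(lambda u:(proj(kt,tf(u,bb))-ft).ravel(),[q[0],q[1],0]); print('bundle',r.x,np.round(r.fun,1)); 
d=r.x[:2]-q[:2];c,s=np.cos(q[2]),np.sin(q[2]);print('in press',c*d[0]+s*d[1],-s*d[0]+c*d[1],r.x[2]-q[2])
E
```

```text
[ 0.56534991  0.08606174 -0.03778467] [-0.7 -0.3  0.8 -0.8  1.1  1.4 -0.5  1.  -0.1  0.8  0.6 -0.6 -2.1 -0. ]
top only [ 0.56617986  0.08640077 -0.04212387]
knob [0.56592202 0.08618644 0.13970795] [ 0.04  0.24 -0.25 -0.05]
bundle [ 0.52451709  0.08732561 -0.01721545] [-0.  -0.4  0.  -0.1 -0.1  0.1  0.1  0.4]
in press -0.04085141301730248 -0.0002795258221952098 0.020569211079330758
```

{"op": "arm_command", "data": {
  "targets": "240 -273 0 -70 0.5;240 -273 0 -70 0.5;240 -273 0 -70 0.5;240 -273 0 -70 0.5;240 -273 0 -70 0.5;240 -273 0 -70 0.5;240 -273 0 -70 0.5;240 -273 0 -70 0.5;240 -273 0 -70 0.5;240 -273 0 -70 0.5",
  "grip_force": 60
}}

```text
clock: 1.73
ee_pos: [0.3262, -0.2022, 0.1958]
tcp_rot: [-2.226, -2.216, -0.003]
wrist_force: [-0.6, -0.2, -0.3]
gripper_width: 0.5
finger_force: 0.0
```

{"op": "arm_command", "data": {
  "targets": "299 117 0 -70 0.5;299 117 0 -70 0.5;299 117 0 -70 0.5;299 117 0 -70 0.5;299 117 0 -70 0.5;299 117 0 -70 0.5;299 117 0 -70 0.5;299 117 0 -70 0.5;299 117 0 -70 0.5;299 117 0 -70 0.5"
}}

```text
clock: 2.57
ee_pos: [0.4477, 0.092, 0.1953]
tcp_rot: [0.555, 3.092, -0.0]
wrist_force: [-0.8, -0.1, 0.6]
gripper_width: 0.501
finger_force: 0.0
```

{"op": "arm_command", "data": {
  "targets": "0 0 40 -7 0.5;0 0 80 -14 0.5;0 0 100 -18.5 0.5;0 0 115 -18.5 0.5;0 0 125 -18.5 0.5;0 0 125 -18.5 0.5"
}}

```text
clock: 3.07
ee_pos: [0.4454, 0.0899, 0.0683]
tcp_rot: [-0.067, -3.137, 0.0]
wrist_force: [-1.3, -0.3, -0.6]
gripper_width: 0.496
finger_force: 0.0
```

```bash
python3 - <<'E'
from cell import env, eyes
import cv2
im=eyes.read_camera('wrist');s=env.sense();print(s['ee_pos'],s['tcp_rot'],s['joint_positions'],s['wrist_force'],s['wrist_torque'])
b=eyes.read_camera('side')[170:330,200:360]
b=cv2.resize(b,(420,420),interpolation=cv2.INTER_CUBIC); 
import numpy as np
o=np.hstack([cv2.resize(im,(380,285)),b[:285*420//420+0] if 0 else cv2.resize(b,(285,285))])
cv2.imwrite('pics/w2.png',cv2.resize(o,None,fx=1.2,fy=1.2)[:,:,::-1])
E
```

```text
[0.44629256 0.08994739 0.06964968] [-6.66711469e-02 -3.13851820e+00  3.13898208e-04] [ 2.23134691e-02  1.68037946e-01 -4.67249649e-01  9.37881570e-01
 -9.67641656e-05  6.47929431e-02] [-0.35158041  0.73880531  1.11371864] [0.00581448 0.00520819 0.02830043]
```

View pics/w2.png

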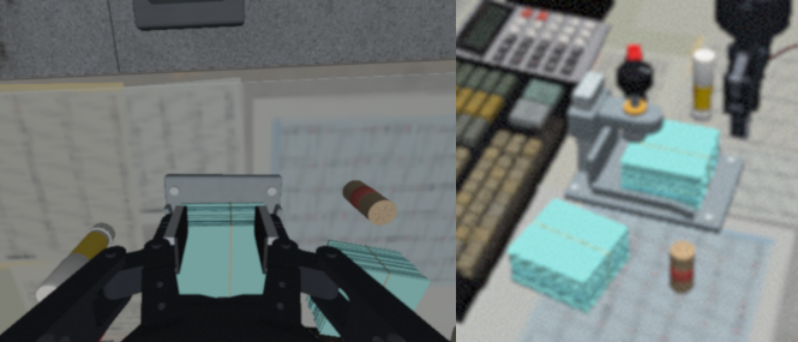

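{"op": "arm_command", "data": {
  "targets": "0 0 20 0 0.5;0 0 36 0 0.5;0 0 36 0 0.5"
}}

```text
clock: 3.42
ee_pos: [0.4463, 0.0899, 0.0334]
tcp_rot: [-0.067, -3.139, 0.0]
wrist_force: [-0.3, -1.5, -0.5]
gripper_width: 0.498
finger_force: 0.0
```

```bash
python3 - <<'E'
from cell import env, eyes
import numpy as np
s=env.sense();print(s['ee_pos'],s['wrist_force']); print(np.round(eyes.get_calibration('wrist')['xyz'],3))
E
```

```text
[0.44633341 0.08990716 0.03337736] [-0.31020296 -1.45550669 -0.46048836]
[0.367 0.093 0.212]
```

{"op": "arm_command", "data": {
  "targets": "-8 0 0 0 0.5;-15 0 0 0 0.5;-19 0 0 0 0.5;-22 0 0 0 0.5;-25 0 0 0 0.5;-28 0 0 0 0.5;-31 0 0 0 0.5;-34 0 0 0 0.5;-37 0 0 0 0.5;-40 0 0 0 0.5"
}}

```text
clock: 4.25
ee_pos: [0.4875, 0.0883, 0.0344]
tcp_rot: [-0.067, -3.141, 0.0]
wrist_force: [0.3, 0.5, 0.3]
gripper_width: 0.502
finger_force: 0.0
```

{"op": "arm_command", "data": {
  "targets": "-2 0 0 0 0.5;-4 0 0 0 0.5;-5 0 0 0 0.5"
}}

```text
clock: 4.5
ee_pos: [0.4926, 0.088, 0.0344]
tcp_rot: [0.067, 3.141, -0.0]
wrist_force: [-0.0, 0.2, 0.5]
gripper_width: 0.501
finger_force: 0.0
```

```bash
python3 - <<'E'
from cell import env, eyes
import cv2, numpy as np
b=cv2.resize(eyes.read_camera('side')[190:290,230:350],(480,400),interpolation=cv2.INTER_CUBIC)
w=cv2.resize(eyes.read_camera('wrist')[200:420,180:360],(320,400))
cv2.imwrite('pics/p3.png',np.hstack([b,w])[:,:,::-1]); print(env.sense()['wrist_force'])
E
```

```text
[ 0.08932955 -0.15355256 -0.98638621]
```

View pics/p3.png

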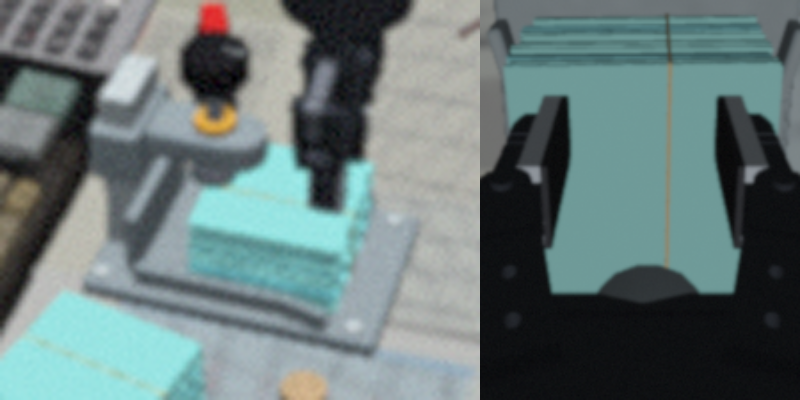

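```bash
python3 - <<'E'
from h import *
from cell import env, eyes
s=env.sense(); ks=eyes.get_calibration('side'); kw=eyes.get_calibration('wrist')
T=R.from_rotvec(s['tcp_rot']).as_matrix(); print(s['ee_pos'],T.round(2).tolist())
for z in (.034,.047,.059,.07,.08): print(z,(proj(ks,[[s['ee_pos'][0],.088+.025,z],[s['ee_pos'][0],.088-.025,z]])-[230,190])*4)
q=[.5657,.0862,-.040]
# bundle corners if unmoved/moved  in side crop
for bx in (-41,-30,-20,-12):
    c=.001*np.array([[bx-46,45,59],[bx+46,45,59],[bx-46,-45,59],[bx-46,45,12]])
    print(bx,((proj(ks,tf(q,c))-[230,190])*4).round().tolist())
    print('  w',((proj(kw,tf(q,c))-[180,200])*np.array([320/180,400/220])).round().tolist())
for z in (.034,.047,.059): print(z,((proj(kw,[[s['ee_pos'][0]-.011,.088+.0215,z],[s['ee_pos'][0]-.011,.088-.0215,z]])-[180,200])*np.array([320/180,400/220])).round())
E
```

```text
[0.4924362  0.08803879 0.03443597] [[-1.0, 0.04, 0.0], [0.04, 1.0, -0.0], [-0.0, -0.0, -1.0]]
0.034 [[322.68009224 259.80916152]
 [340.8941434  206.80472872]]
0.047 [[323.42913717 242.88409175]
 [341.74567863 190.11823639]]
0.059 [[324.13046154 227.03729335]
 [342.54255141 174.50289708]]
0.07 [[324.78186294 212.31853109]
 [343.28234274 160.00611302]]
0.08 [[325.38125385 198.77497367]
 [343.96276266 146.67275773]]
-41 [[336.0, 255.0], [182.0, 223.0], [374.0, 160.0], [333.0, 316.0]]
  w [[313.0, 58.0], [291.0, 298.0], [21.0, 59.0], [281.0, 9.0]]
-30 [[317.0, 251.0], [164.0, 219.0], [356.0, 157.0], [315.0, 312.0]]
  w [[310.0, 91.0], [289.0, 321.0], [24.0, 91.0], [279.0, 36.0]]
-20 [[300.0, 247.0], [147.0, 215.0], [340.0, 154.0], [298.0, 308.0]]
  w [[307.0, 120.0], [287.0, 343.0], [27.0, 120.0], [277.0, 60.0]]
-12 [[287.0, 244.0], [134.0, 213.0], [327.0, 151.0], [285.0, 306.0]]
  w [[305.0, 142.0], [285.0, 359.0], [29.0, 142.0], [276.0, 78.0]]
0.034 [[223.  34.]
 [101.  39.]]
0.047 [[227.  49.]
 [ 97.  54.]]
0.059 [[231.  64.]
 [ 93.  69.]]
```

{"op": "arm_command", "data": {
  "targets": "10 0 -25 0 0;45 0 -30 0 0;65 0 -30 0 0;65 0 -30 0 0;65 0 -30 0 0;65 0 -30 0 0;65 0 -30 0 0;65 0 -30 0 0"
}}

```text
clock: 5.27
ee_pos: [0.4284, 0.0907, 0.0644]
tcp_rot: [0.067, 3.14, -0.0]
wrist_force: [0.8, 0.1, 0.1]
gripper_width: 0.001
finger_force: 0.0
```

```bash
python3 - <<'E'
from h import *
from cell import env, eyes
s=env.sense(); print(s['ee_pos'],s['gripper_width'],s['clock'])
b=cv2.resize(eyes.read_camera('side')[150:290,230:370],(400,400),interpolation=cv2.INTER_CUBIC)
w=cv2.resize(eyes.read_camera('wrist')[200:420,150:390],(400,366))
w=np.vstack([w,np.zeros((34,400,3),np.uint8)])
cv2.imwrite('pics/p4.png',np.hstack([b,w])[:,:,::-1])
ks=eyes.get_calibration('side'); kw=eyes.get_calibration('wrist')
for d in (0,.013,.03,.045,.073):
  p=s['ee_pos']+[0,0,d]; print(d,((proj(ks,p)-[230,150])*400/140).round(),((proj(kw,p)-[150,200])*400/240).round())
E
```

```text
[0.42838524 0.09073194 0.06443792] 0.001470155789324307 5.2667
0 [[316. 268.]] [[203.  62.]]
0.013 [[317. 255.]] [[203.  77.]]
0.03 [[318. 239.]] [[203. 100.]]
0.045 [[320. 224.]] [[203. 124.]]
0.073 [[323. 195.]] [[204. 184.]]
```

View pics/p4.png

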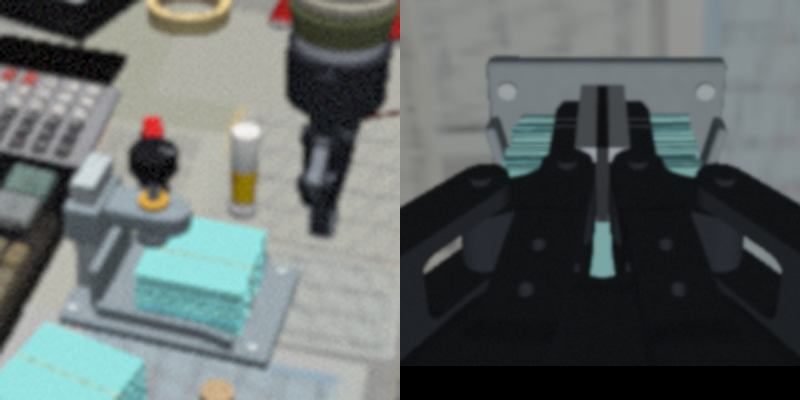

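{"op": "arm_command", "data": {
  "targets": "0 0 30 0 0.5;0 0 50 0 0.5;0 0 58 0 0.5;0 0 61 0 0.5;0 0 61 0 0.5"
}}

```text
clock: 5.78
ee_pos: [0.427, 0.0908, 0.003]
tcp_rot: [-0.067, -3.139, 0.0]
wrist_force: [-0.4, -0.5, 0.4]
gripper_width: 0.502
finger_force: 0.0
```

```bash
python3 - <<'E'
from h import *
from cell import env, eyes
s=env.sense(); print(s['ee_pos'],s['gripper_width'],s['clock'],s['wrist_force'])
b=cv2.resize(eyes.read_camera('side')[170:290,230:350],(400,400),interpolation=cv2.INTER_CUBIC)
w=cv2.resize(eyes.read_camera('wrist')[100:400,130:430],(400,400))
cv2.imwrite('pics/p5.png',np.hstack([b,w])[:,:,::-1])
ks=eyes.get_calibration('side'); kw=eyes.get_calibration('wrist')
for d in (0,.013,.03,.04,.05):
  p=s['ee_pos']+[0,0.025,d]; print(d,((proj(ks,p)-[230,170])*400/120).round())
q=[.5657,.0862,-.040]
print(((proj(kw,tf(q,.001*np.array([[-115,61,12],[-115,-61,12],[-87,45,59],[-87,-45,59]])))-[130,100])*4/3).round())
E
```

```text
[0.4269706  0.09076135 0.00301614] 0.5015257362726244 5.7833 [-0.35729492 -0.5037444   0.44325437]
0 [[358. 336.]]
0.013 [[359. 322.]]
0.03 [[361. 304.]]
0.04 [[362. 293.]]
0.05 [[363. 282.]]
[[318. 232.]
 [ 64. 232.]
 [307. 358.]
 [ 77. 359.]]
```

View pics/p5.png

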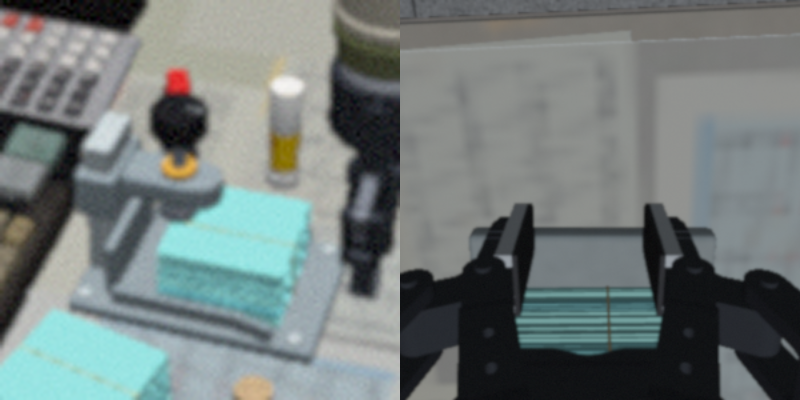

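{"op": "arm_command", "data": {
  "targets": "-10 0 8 0 0.5;-20 0 8 0 0.5;-28 0 8 0 0.5;-34 0 8 0 0.5;-38 0 8 0 0.5;-41 0 8 0 0.5;-44 0 8 0 0.5;-47 0 8 0 0.5;-50 0 8 0 0.5;-53 0 8 0 0.5"
}}

```text
clock: 6.72
ee_pos: [0.4775, 0.0887, -0.0048]
tcp_rot: [-0.066, -3.136, 0.0]
wrist_force: [-6.3, -0.5, 4.7]
gripper_width: 0.502
finger_force: 2.9
```

{"op": "arm_command", "data": {
  "targets": "-3 0 0 0 0.5;-6 0 0 0 0.5;-9 0 0 0 0.5"
}}

```text
clock: 6.97
ee_pos: [0.4868, 0.0883, -0.0049]
tcp_rot: [-0.066, -3.137, 0.0]
wrist_force: [-5.6, 0.5, 3.6]
gripper_width: 0.5
finger_force: 2.7
```

```bash
python3 - <<'E'
from h import *
from cell import env, eyes
s=env.sense(); print(s['ee_pos'],s['clock'],s['wrist_force'])
b=cv2.resize(eyes.read_camera('side')[170:290,230:350],(400,400),interpolation=cv2.INTER_CUBIC)
w=cv2.resize(eyes.read_camera('wrist')[100:400,130:430],(400,400))
cv2.imwrite('pics/p6.png',np.hstack([b,w])[:,:,::-1])
E
```

```text
[ 0.48678864  0.08832678 -0.00485037] 6.9667 [-5.56590995  0.48898869  3.6154303 ]
```

View pics/p6.png

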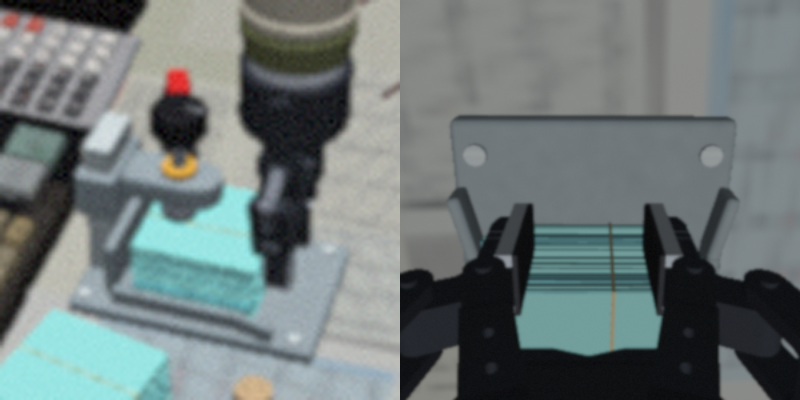

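{"op": "arm_command", "data": {
  "targets": "-2 0 0 0 0.5;-4 0 0 0 0.5;-6 0 0 0 0.5"
}}

```text
clock: 7.32
ee_pos: [0.495, 0.0879, -0.0047]
tcp_rot: [-0.067, -3.14, 0.0]
wrist_force: [-2.0, -0.7, -1.2]
gripper_width: 0.498
finger_force: 0.8
```

{"op": "arm_command", "data": {
  "targets": "-1 0 0 0 0.5;-2 0 0 0 0.5"
}}

```text
clock: 7.48
ee_pos: [0.4976, 0.0878, -0.0046]
tcp_rot: [0.067, 3.141, -0.0]
wrist_force: [-0.8, -0.3, -0.6]
gripper_width: 0.5
finger_force: 0.8
```

{"op": "arm_command", "data": {
  "targets": "-1 0 0 0 0.5;-2 0 0 0 0.5"
}}

```text
clock: 7.65
ee_pos: [0.4982, 0.0878, -0.0047]
tcp_rot: [-0.067, -3.139, 0.0]
wrist_force: [-6.6, 0.6, 3.8]
gripper_width: 0.495
finger_force: 3.4
```

{"op": "arm_command", "data": {
  "targets": "-1 0 0 0 0.5;-1 0 0 0 0.5"
}}

```text
clock: 7.82
ee_pos: [0.4981, 0.0878, -0.0047]
tcp_rot: [-0.066, -3.137, 0.0]
wrist_force: [-7.4, 0.9, 4.1]
gripper_width: 0.499
finger_force: 3.6
```

{"op": "arm_command", "data": {
  "targets": "-1 0 0 0 0.5;-1 0 0 0 0.5"
}}

```text
clock: 7.98
ee_pos: [0.498, 0.0878, -0.0047]
tcp_rot: [-0.066, -3.135, 0.0]
wrist_force: [-9.8, 0.7, 7.2]
gripper_width: 0.5
finger_force: 4.9
```

{"op": "arm_command", "data": {
  "targets": "-1 0 0 0 0.5;-1 0 0 0 0.5"
}}

```text
clock: 8.15
ee_pos: [0.498, 0.0878, -0.0047]
tcp_rot: [-0.066, -3.134, 0.0]
wrist_force: [-12.7, 0.6, 10.5]
gripper_width: 0.506
finger_force: 6.3
```

{"op": "arm_command", "data": {
  "targets": "3 0 0 0 0.5;10 0 0 0 0.5;30 0 0 0 0.5;50 0 -20 -7 0.5;60 0 -60 -14 0.5;60 0 -100 -21 0.6;60 0 -140 -28 0.6;60 0 -180 -35 0.6;60 0 -200 -42 0.6;60 0 -200 -49 0.6"
}}

```text
clock: 8.98
ee_pos: [0.4466, 0.0903, 0.2016]
tcp_rot: [-1.246, 2.871, -0.008]
wrist_force: [0.1, 0.4, -0.1]
gripper_width: 0.6
finger_force: 0.0
```

```bash
python3 - <<'E'
from h import *
from cell import env, eyes
s=env.sense(); print(s['ee_pos'],s['clock'],s['wrist_force'],s['wrist_torque'],s['tcp_rot'],s['joint_positions'])
b=cv2.resize(eyes.read_camera('side')[170:290,230:350],(400,400),interpolation=cv2.INTER_CUBIC)
w=cv2.resize(eyes.read_camera('top')[160:280,230:350],(400,400),interpolation=cv2.INTER_CUBIC)
cv2.imwrite('pics/p7.png',np.hstack([b,w])[:,:,::-1])
q=[.5657,.0862,-.040]; ks=eyes.get_calibration('side'); kt=eyes.get_calibration('top')
c=.001*np.array([[-58,45,59],[34,45,59],[-58,-45,59],[-58,45,12]])
print(((proj(ks,tf(q,c))-[230,170])*400/120).round().tolist()); print(((proj(kt,tf(q,c))-[230,160])*400/120).round().tolist())
E
```

```text
[0.44659141 0.09029564 0.2016298 ] 8.9833 [ 0.0566365   0.37958544 -0.10682399] [ 0.01846482 -0.04522103  0.00321083] [-1.24603033  2.87137835 -0.00761448] [ 2.31319874e-02  6.89858038e-02 -2.42002861e-01  1.24731954e+00
 -1.73045462e-04 -7.95720347e-01]
[[239.0, 270.0], [112.0, 244.0], [273.0, 193.0], [238.0, 321.0]]
[[127.0, 247.0], [134.0, 114.0], [259.0, 253.0], [127.0, 254.0]]
```

View pics/p7.png

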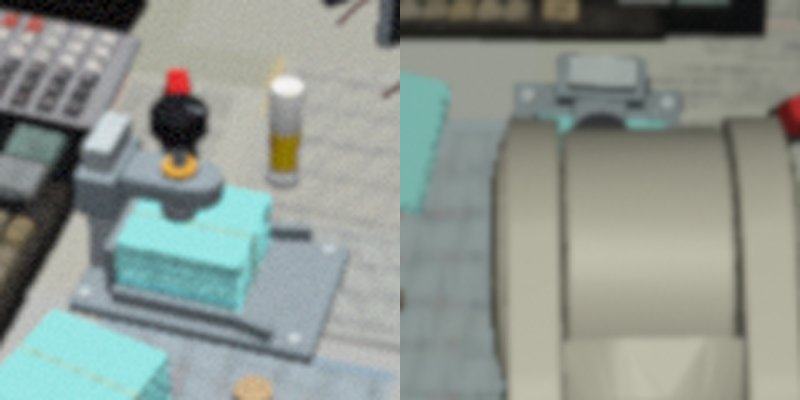

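{"op": "arm_command", "data": {
  "targets": "-20 -23 0 -7 0.75;-40 -45 0 -14 0.75;-60 -67 0 -21 0.75;-79 -90 0 -28 0.75;-79 -90 0 -35 0.75;-79 -90 0 -42 0.75;-79 -90 0 -49 0.75;-79 -90 0 -56 0.75;-79 -90 0 -63 0.75;-79 -90 0 -70 0.75"
}}

```text
clock: 9.92
ee_pos: [0.5617, 0.0856, 0.194]
tcp_rot: [2.673, -1.649, -0.002]
wrist_force: [0.4, 0.1, -0.0]
gripper_width: 0.749
finger_force: 0.0
```

{"op": "arm_command", "data": {
  "targets": "0 0 0 -7 0.75;0 0 0 -14 0.75;0 0 0 -21 0.75;0 0 0 -28 0.75;0 0 0 -35 0.75;0 0 0 -42 0.75;0 0 0 -49 0.75;0 0 0 -52 0.75;0 0 0 -52 0.75"
}}

```text
clock: 10.67
ee_pos: [0.5617, 0.0856, 0.1942]
tcp_rot: [3.125, -0.316, -0.002]
wrist_force: [0.3, 0.4, -1.0]
gripper_width: 0.749
finger_force: 0.0
```

```bash
python3 - <<'E'
from h import *
from cell import env, eyes
s=env.sense(); print(s['ee_pos'],s['clock'],s['wrist_torque'],s['tcp_rot'],s['joint_positions'])
w=eyes.read_camera('wrist'); k=eyes.get_calibration('wrist')
cv2.imwrite('pics/p8.png',w[:,:,::-1])
for z in (.129,.14,.151): print(z,proj(k,[.566,.0862,z]).round())
T=R.from_rotvec(s['tcp_rot']).as_matrix(); print(T[:,0].round(3), k['xyz'])
for d in (0,.02,.035): print('axis',d,proj(k,s['ee_pos']-T[:,2]*d).round())
print(eyes.look_for('knob_grip','wrist')[:2])
E
```

```text
[0.56166695 0.08564392 0.19422534] 10.6667 [-0.01201406 -0.01746731 -0.00182758] [ 3.12532838e+00 -3.16382658e-01 -2.03930162e-03] [ 1.01274962e-02  3.01384168e-01  2.65873543e-02  1.29732208e+00
 -1.44800150e-04 -2.92968882e+00]
0.129 [[269. 202.]]
0.14 [[269. 207.]]
0.151 [[269. 211.]]
[ 0.98  -0.2   -0.001] [0.64217046 0.06883745 0.37239894]
axis 0 [[270. 239.]]
axis 0.02 [[270. 254.]]
axis 0.035 [[270. 267.]]
[{'extent': [240.5, 178.2, 296.1, 232.9], 'confidence': 0.84}]
```

View pics/p8.png

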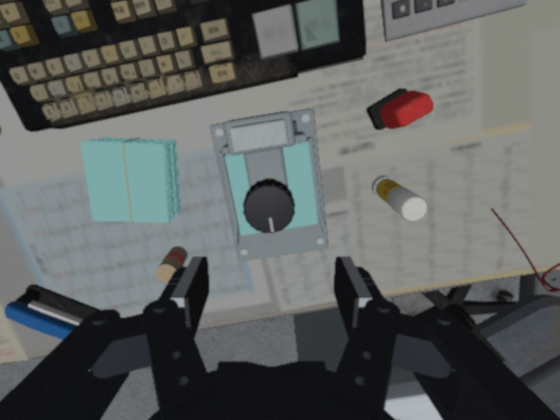

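{"op": "arm_command", "data": {
  "targets": "4.5 -1.5 20 0 0.75;4.5 -1.5 45 0 0.75;4.5 -1.5 65 0 0.75;4.5 -1.5 80 0 0.75;4.5 -1.5 90 0 0.75;4.5 -1.5 94 0 0.75;4.5 -1.5 94 0 0.75"
}}

```text
clock: 11.35
ee_pos: [0.5661, 0.0862, 0.1005]
tcp_rot: [3.125, -0.315, -0.003]
wrist_force: [-0.9, 0.0, 0.6]
gripper_width: 0.751
finger_force: 0.0
```

```bash
python3 - <<'E'
from h import *
from cell import env, eyes
s=env.sense(); print(s['ee_pos'],s['clock'],s['wrist_force'],s['wrist_torque'])
w=cv2.resize(eyes.read_camera('wrist')[180:380,170:370],(400,400)); k=eyes.get_calibration('wrist');ks=eyes.get_calibration('side')
b=cv2.resize(eyes.read_camera('side')[165:265,230:330],(400,400),interpolation=cv2.INTER_CUBIC)
cv2.imwrite('pics/p9.png',np.hstack([b,w])[:,:,::-1])
T=R.from_rotvec(s['tcp_rot']).as_matrix()
for d in (.0,.019,.03,.04,.05):
  P=np.array([s['ee_pos']-T[:,2]*d+a*T[:,1] for a in (-.032,.032)])
  print(d,((proj(ks,P)-[230,165])*4).round().tolist(),((proj(k,P)-[170,180])*2).round().tolist())
E
```

```text
[0.56610897 0.08622283 0.10050905] 11.35 [-0.93925276  0.03415646  0.56098818] [ 0.01840061 -0.00097047  0.00958291]
0.0 [[187.0, 252.0], [237.0, 193.0]] [[102.0, 120.0], [300.0, 120.0]]
0.019 [[187.0, 225.0], [237.0, 167.0]] [[92.0, 147.0], [310.0, 147.0]]
0.03 [[187.0, 210.0], [238.0, 151.0]] [[86.0, 165.0], [317.0, 165.0]]
0.04 [[186.0, 195.0], [238.0, 137.0]] [[79.0, 184.0], [324.0, 184.0]]
0.05 [[186.0, 181.0], [238.0, 123.0]] [[71.0, 205.0], [332.0, 205.0]]
```

View pics/p9.png

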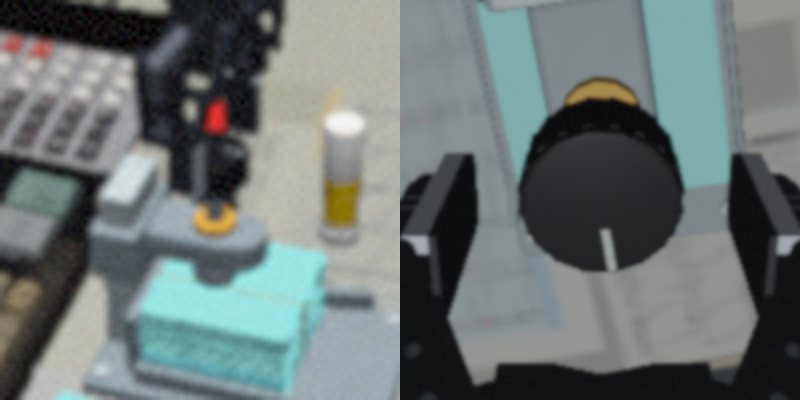

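{"op": "arm_command", "data": {
  "targets": "0 0 8 0 0.75;0 0 14 0 0.75;0 0 14 0 0.6;0 0 14 0 0.3;0 0 14 0 0.3;0 0 14 0 0.3;0 0 14 0 0.3",
  "grip_force": 80
}}

```text
clock: 12.03
ee_pos: [0.5665, 0.0866, 0.0876]
tcp_rot: [-3.126, 0.313, 0.0]
wrist_force: [-1.7, 1.9, 1.5]
gripper_width: 0.442
finger_force: 80.1
```

```bash
cat > st.py <<'E'
from cell import env
import numpy as np
s=env.sense(); r=s['tcp_rot']
print(np.round(s['ee_pos'],4),'t',round(s['clock'],2),'F',np.round(s['wrist_force'],1),'M',np.round(s['wrist_torque'],3),'ang',round(np.degrees(2*np.arctan2(r[1],r[0]))%360,1),'j6',round(s['joint_positions'][5],3),'v',round(s['joint_vel'][5],2),'tau6',round(s['tau'][5],3),s['gripper_width'],s['finger_force'])
E
python3 st.py
```

```text
[0.5665 0.0866 0.0876] t 12.03 F [-1.7  1.9  1.5] M [0.308 0.278 0.01 ] ang 348.6 j6 -2.931 v 0.0 tau6 -0.02 0.441912512562114 80.14947652816772
```

{"op": "arm_command", "data": {
  "targets": "0 0 0.3 7 0.3;0 0 0.5 14 0.3;0 0 0.8 21 0.3;0 0 1.1 28 0.3"
}}

```text
clock: 12.37
ee_pos: [0.5665, 0.0867, 0.0865]
tcp_rot: [-2.954, 1.067, 0.0]
wrist_force: [-0.7, 1.4, 1.4]
gripper_width: 0.447
finger_force: 80.0
```

```bash
python3 st.py
```

```text
[0.5665 0.0867 0.0865] t 12.37 F [-0.7  1.4  1.4] M [0.363 0.261 0.287] ang 320.3 j6 -2.437 v 1.45 tau6 -1.247 0.44714931482068226 79.9722683429718
```

{"op": "arm_command", "data": {
  "targets": "0 0 0.3 7 0.3;0 0 0.5 14 0.3"
}}

```text
clock: 12.53
ee_pos: [0.5666, 0.0867, 0.086]
tcp_rot: [-2.802, 1.419, 0.0]
wrist_force: [-0.3, 1.7, -0.1]
gripper_width: 0.444
finger_force: 80.0
```

```bash
python3 st.py
```

```text
[0.5666 0.0867 0.086 ] t 12.53 F [-0.3  1.7 -0.1] M [0.4   0.203 0.274] ang 306.3 j6 -2.192 v 1.45 tau6 -1.244 0.44446944052716664 79.99500274658203
```

{"op": "arm_command", "data": {
  "targets": "0 0 0.3 7 0.3;0 0 0.5 14 0.3"
}}

```text
clock: 12.7
ee_pos: [0.5666, 0.0868, 0.0854]
tcp_rot: [-2.608, 1.75, 0.001]
wrist_force: [-1.2, 2.3, 0.3]
gripper_width: 0.445
finger_force: 80.0
```

```bash
python3 st.py
```

```text
[0.5666 0.0868 0.0854] t 12.7 F [-1.2  2.3  0.3] M [0.418 0.163 0.346] ang 292.3 j6 -1.948 v 1.45 tau6 -1.243 0.44474908709408967 80.0347101688385
```

{"op": "arm_command", "data": {
  "targets": "0 0 0.3 7 0.3;0 0 0.5 14 0.3"
}}

```text
clock: 12.87
ee_pos: [0.5667, 0.0868, 0.0849]
tcp_rot: [-2.376, 2.055, 0.001]
wrist_force: [-0.3, 2.6, -0.0]
gripper_width: 0.445
finger_force: 80.1
```

```bash
python3 st.py
```

```text
[0.5667 0.0868 0.0849] t 12.87 F [-0.3  2.6 -0. ] M [0.472 0.081 0.285] ang 278.3 j6 -1.704 v 1.45 tau6 -1.242 0.44493912338624253 80.07475018501282
```

{"op": "arm_command", "data": {
  "targets": "0 0 0.3 7 0.3;0 0 0.5 14 0.3"
}}

```text
clock: 13.03
ee_pos: [0.5668, 0.0868, 0.0844]
tcp_rot: [-2.107, 2.329, 0.001]
wrist_force: [0.3, 1.9, 0.8]
gripper_width: 0.446
finger_force: 80.1
```

```bash
python3 st.py
```

```text
[0.5668 0.0868 0.0844] t 13.03 F [0.3 1.9 0.8] M [0.39  0.102 0.332] ang 264.3 j6 -1.459 v 1.45 tau6 -1.229 0.44625710400308466 80.07606267929077
```

{"op": "arm_command", "data": {
  "targets": "0 0 0.3 7 0.3;0 0 0.5 14 0.3"
}}

```text
clock: 13.2
ee_pos: [0.5668, 0.0868, 0.084]
tcp_rot: [-1.808, 2.568, 0.001]
wrist_force: [-1.0, 2.0, 0.4]
gripper_width: 0.442
finger_force: 80.2
```

```bash
python3 st.py
```

```text
[0.5668 0.0868 0.084 ] t 13.2 F [-1.   2.   0.4] M [0.47  0.203 0.421] ang 250.3 j6 -1.215 v 1.45 tau6 -1.132 0.44199486262861126 80.19803881645203
```

{"op": "arm_command", "data": {
  "targets": "0 0 0.3 7 0.3"
}}

```text
clock: 13.28
ee_pos: [0.5669, 0.0868, 0.0839]
tcp_rot: [-1.648, 2.674, 0.001]
wrist_force: [0.3, 2.0, 0.6]
gripper_width: 0.446
finger_force: 80.2
```

```bash
python3 st.py
```

```text
[0.5669 0.0868 0.0839] t 13.28 F [0.3 2.  0.6] M [0.408 0.187 0.49 ] ang 243.3 j6 -1.093 v 1.45 tau6 -1.082 0.44581780962616685 80.24557113647461
```

{"op": "arm_command", "data": {
  "targets": "0 0 0.3 7 0.3;0 0 0.5 14 0.3;0 0 0.8 21 0.3"
}}

```text
clock: 13.53
ee_pos: [0.567, 0.0867, 0.0831]
tcp_rot: [-1.133, 2.929, 0.001]
wrist_force: [-0.6, 1.9, 1.1]
gripper_width: 0.444
finger_force: 80.1
```

```bash
python3 st.py
```

```text
[0.567  0.0867 0.0831] t 13.53 F [-0.6  1.9  1.1] M [0.433 0.134 0.469] ang 222.3 j6 -0.727 v 1.45 tau6 -1.075 0.44429330534152883 80.1398241519928
```

{"op": "arm_command", "data": {
  "targets": "0 0 0.3 7 0.3;0 0 0.5 14 0.3;0 0 0.8 21 0.3;0 0 1.1 28 0.3"
}}

```text
clock: 13.87
ee_pos: [0.5671, 0.0866, 0.082]
tcp_rot: [-0.391, 3.116, 0.0]
wrist_force: [-0.4, 1.4, 2.1]
gripper_width: 0.446
finger_force: 80.1
```

```bash
python3 st.py; python3 - <<'E'
from h import *
from cell import eyes
cv2.imwrite('pics/p10.png',np.hstack([cv2.resize(eyes.read_camera('wrist')[180:380,170:370],(400,400)),cv2.resize(eyes.read_camera('side')[165:265,230:330],(400,400))])[:,:,::-1])
E
```

```text
[0.5671 0.0866 0.082 ] t 13.87 F [-0.4  1.4  2.1] M [0.334 0.173 0.443] ang 194.3 j6 -0.238 v 1.45 tau6 -1.055 0.4458650113407179 80.10224103927612
```

View pics/p10.png

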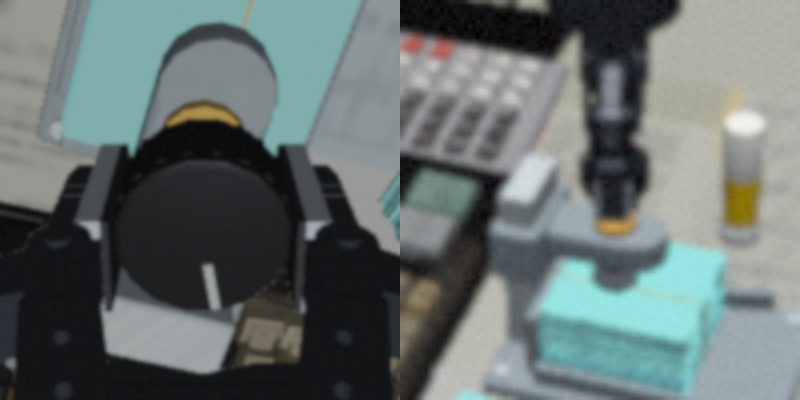

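{"op": "arm_command", "data": {
  "targets": "0 0 0.3 7 0.3;0 0 0.5 14 0.3;0 0 0.8 21 0.3;0 0 1 26 0.3;0 0 1.1 29 0.3;0 0 1.1 29 0.3"
}}

```text
clock: 14.47
ee_pos: [0.5671, 0.0865, 0.0809]
tcp_rot: [0.391, 3.116, 0.0]
wrist_force: [-0.8, 2.5, 1.4]
gripper_width: 0.448
finger_force: 80.4
```

```bash
python3 st.py
```

```text
[0.5671 0.0865 0.0809] t 14.47 F [-0.8  2.5  1.4] M [ 0.433  0.064 -0.023] ang 165.7 j6 0.261 v -0.06 tau6 0.569 0.4483358514019902 80.36831974983215
```

{"op": "arm_command", "data": {
  "targets": "0 0 0 0 0.6;0 0 0 0 0.7;0 0 0 0 0.7;0 0 0 0 0.7;0 0 -15 0 0.7;0 0 -40 0 0.7;0 0 -80 0 0.7;0 0 -120 0 0.7;0 0 -140 0 0.7;0 0 -140 0 0.7"
}}

```text
clock: 15.3
ee_pos: [0.5698, 0.0862, 0.2267]
tcp_rot: [0.392, 3.107, 0.002]
wrist_force: [0.5, -0.6, 0.6]
gripper_width: 0.696
finger_force: 0.0
```

```bash
python3 st.py; python3 - <<'E'
from cell import ticket
print(ticket.hand_in())
E
```

```text
[0.5698 0.0862 0.2267] t 15.3 F [ 0.5 -0.6  0.6] M [ 0.036  0.005 -0.022] ang 165.6 j6 0.262 v -0.0 tau6 0.009 0.6956791146164876 0.0
the job is handed in; nothing more can be done
None
```

I pushed the bundle home against the back stop, screwed the knob down until the foot bit, gave it about a quarter turn more (90° from the middle of the torque rise), let go clear, and handed the job in at 15.3 s; I don't have the verdict.

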